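# Take the grease filter out of the cooker hood and lay it in the soaking tin

### The job

The cooker hood lies on its back on the worktop for cleaning: turn both of its turn buttons aside, lift the grease filter out of its frame by the red wire handle, and lay it flat in the empty part of the roasting tin, handle side up, clear of the brush. Set it down gently rather than dropping it, leave both buttons turned clear of the opening, and leave the other things on the worktop and on the hood where they are.

Things in the scene. Friction and masses are not known exactly. Their poses are not given: they have to be found in the camera images.
- hood: White slim cooker hood lying on its back, fixed: 400 mm along its x, 280 mm along y, flat top face 85 mm above the worktop. Origin: centre of its base, z up. Its -x half (nearer the robot) holds the filter, with two turn buttons on the face before it (x -200 to -142 mm); its +x half has a lamp lens 8 mm proud and switches.
- hood_opening (a point): Centre of the hood's filter opening, level with the top face: hood x -50 mm, y 0. The opening is 185 mm (x) by 205 mm (y) with a ledge all round, 12 mm below the top face, on which the filter rests.
- hood_lip (a point): Middle of the -x edge of the steel retaining lip, underside, level with the hood's top face: a plate 3 mm thick and 160 mm wide (y) that overhangs the +x side of the opening by 15 mm. 12 mm between it and the ledge below; the filter's tongue sits 13 mm deep under it.
- filter: Loose aluminium grease filter, 0.27 to 0.47 kg: 180 mm along its x, 200 mm along y, 10 mm thick; origin: centre of its underside, z up on the handle side; when seated its axes are the hood's and its top is 2 mm below the hood's face. Rails 12 mm wide frame a mesh whose top is 5 mm above the underside; across the mesh at x -30 mm runs a bar, 9 mm high, with the handle's lugs.
- filter_tongue (a point): Middle of the end of the filter's tongue: the filter's +x edge, 18 mm long (x +72 to +90 mm) and 4 mm thick, tucked under the hood's lip. So the -x edge comes up first, and the filter is drawn back towards -x as it rises; up to about 0.35 rad of tilt it does not touch the lip. The buttons allow the -x edge about 4 mm of play.
- bail (a joint): Red folding wire handle of the filter: wire 6 mm thick, 78 mm wide over all, bar 55 mm from the hinge axis (parallel to y, at filter x -30, z +13 mm). Rad: 0 = flat with the bar towards +x, 1.57 = upright, stop at 2.2. Starts at 0.4 to 0.8, stays where put (friction 0.03 N m). When the filter hangs from it, the filter's +x side sinks until the handle is at or near the stop.
- bail_bar (a point): Middle of the red handle's grip bar, on the wire's centre line; bar along filter y, 66 mm of clear straight wire.
- button_left (a joint): Turn button on the hood's +y side: dark steel strip 60 x 16 x 3 mm with an ear bent up at its nose. Rad, anticlockwise from above: 0 = nose to hood +x, over the filter's edge; stops at +-1.75. Starts within 0.35 of 0, stays where left (friction 0.12 N m, about 3 N at the ear). Turned either way, it is aside, clear of the filter, beyond 1.2 rad.
- button_right (a joint): The same turn button on the hood's -y side; same directions and values.
- button_left_pivot (a point): Pivot of the left button, 5 mm above the hood's top face: hood x -164 mm, y +55 mm. The strip's underside is 2 mm and its top 5 mm above the hood's top face; the strip reaches 42 mm from the pivot at the nose and 18 mm at the tail.
- button_right_pivot (a point): Pivot of the right button: hood x -164 mm, y -55 mm; else the same.
- button_left_ear (a point): Top of the left button's bent-up ear, at its nose 40.5 mm from the pivot: a plate 16 mm wide across the strip, 3 mm thick, reaching 17 mm above the hood's top face (12 mm above the strip).
- button_right_ear (a point): Top of the right button's ear; the same.
- tin: Dark roasting tin, loose, 0.95 kg: 350 mm along its x, 270 mm along its y over the walls (360 x 280 over the rim), walls 4 mm thick and 46 mm high, floor 4 mm thick, wire handles over the ends to 63 mm. Origin: centre of its underside. A scrubbing brush lies along y at its +x end (x from about +110 to +166 mm); the rest of its floor is free.
- brush: Wooden scrubbing brush, 190 mm long, 52 mm wide, 35 mm high, lying in the tin along the tin's y, bristles down; origin: middle of its underside. It may be nudged inside the tin, but the filter must not lie on it.
- screwdriver: Bystander: orange screwdriver 200 mm long and 26 mm thick, lying along hood x on the strip of top face at the -y side of the filter (hood y about -121 mm, x about -80 to +120 mm).
- spray: Bystander: white cleaner bottle, 68 mm across, 190 mm high.
- mug: Bystander: blue mug, 82 mm across, 95 mm high.
- salt: Bystander: glass salt jar, 64 mm across, 110 mm high.
- tomato: Bystander: red food can, 74 mm across, 105 mm high.
- screw_dish: Bystander: white dish, 100 mm across, 30 mm high, with the hood's screws in it.
- spoon: Bystander: wooden spoon 240 mm long.

How it is judged:
On the way, in this order (a step that is already met when the one before it is completed fails the run):
1. both turn buttons are turned aside while the filter still lies in its frame ((value of joint button_left above 1.2 rad or value of joint button_left below -1.2 rad) and (value of joint button_right above 1.2 rad or value of joint button_right below -1.2 rad) and distance of filter from where it was at the start of the episode below 0.03 m), for 0.2 s.
2. the filter is lifted clear of the hood (z of filter in the frame of hood above 0.13 m), for 0.2 s.
At the end, for the whole second after the job is handed in: The filter lies flat (within 0.06 rad) and at rest on the tin's floor, handle side up, wholly inside the tin and not on the brush (its underside within 8 mm of the tin's floor); the tin stands flat; both buttons are turned more than 1.2 rad to either side; nothing is held ((value of joint button_left above 1.2 rad or value of joint button_left below -1.2 rad) and (value of joint button_right above 1.2 rad or value of joint button_right below -1.2 rad) and angle between filter's own z axis and vertical below 0.06 rad and z of filter in the frame of tin between -0.002 and 0.012 m and x of filter in the frame of tin between -0.12 and 0.08 m and y of filter in the frame of tin between -0.06 and 0.06 m and angle between tin's own z axis and vertical below 0.05 rad and linear speed of filter below 0.02 m/s); the robot touches nothing.
It fails at once if the filter is dropped: it falls faster than 0.7 m/s with no finger on it (linear speed of filter above 0.7 m/s and contact force between filter and the fingers below 0.05 N).
It fails at once if a bystander is disturbed: moved by more than 30 mm (distance of any of screwdriver, spray, mug, salt, tomato, screw_dish, spoon from where it was at the start of the episode above 0.03 m).
It also fails if it takes over 72 s, if anything falls off the work surface, if the arm or the gripper's body presses on something with over 40 N, if the wrist force passes 120 N, or if a joint passes its speed limit or range.

### The arm

A 7-joint arm with a two-finger parallel gripper is mounted at the origin on the work surface. World frame = base frame: x ahead of the robot, y to its left, z up, the work surface at z = 0. Lengths are in m, angles in rad, forces in N, time in s.
With the tool pointing down it reaches from about 0.4 to 0.875 m from the base axis. Payload 4.4 kg.
Tool frame: the origin (TCP) lies at the very end of the fingers, on their centre line; the grasp point (between the pads) lies 19 mm behind it; z points along the fingers, y is the line along which they close (so a half turn about z gives the same grasp; the last joint's range is limited). The gripper opens to 85 mm and grips with 20 to 120 N. Pads are 22 mm wide; open, the fingers measure 114 mm over their backs; the gripper's body (76 mm by 85 mm) begins 54 mm behind the grasp point. The pads swing forward as they close: fully open they stand 13 mm farther back than shut.
Start: joints at [1.206, 0.628, 0.038, 1.517, -0.027, 0.996, -0.02], TCP at [0.191, -0.621, 0.231] pointing down, gripper open.
Joint ranges: [-3.06, 3.06], [-0.37, 2.12], [-1.25, 1.32], [0.18, 2.47], [-1.1, 4.24], [0.23, 1.98], [-2.94, 2.94]. Speed limits (rad/s): [2.57, 2.57, 3.14, 3.14, 3.14, 3.14, 3.14].

### API

Orientations are given as a 3x3 rotation matrix whose columns are the frame's x, y, z axes.
In Python, from workcell import robot gives the robot as it stands.
- The arm moves only by the shell command python3 -m crank 'ROWS' [FORCE]. ROWS is JSON, a list of rows, each a list of 7 numbers: the shift along the tool's x, y, z in units of 0.12 m (1.0 is 0.12 m), then the turn, a rotation vector about the tool's x, y, z in units of 30 degrees (1.0 is 30 degrees), then the gripper's target within -1 to 1 (fully open at 1, half-way at 0, shut at -1). In form: [[dx, dy, dz, wx, wy, wz, grip], ...]. A call has 1 to 8 rows; each row is the pose to reach, as a shift and turn from the pose commanded when the call began, along the tool's axes at that moment; what a row does not reach only later rows make up. A row lasts 1/10 s, in which the tool goes at most 50 mm and 8.59 degrees, less where a joint would pass 70% of its speed; a pose out of reach is approached as far as the arm can. A call with a number of a shift or a turn outside -1 to 1 is refused whole. A call with a gripper value outside its range is refused whole. The fingers move at their own pace and stop on an object; FORCE is the grip in N (left out, the last holds). Time passes only in rows, so rows that repeat a pose let the fingers close. It gives the time, the measured TCP pose, the force, the opening and the grip force at its end, in the units of the state.
- robot.observe(): the state, without advancing time (a new reading comes with each control period).
- robot.capture(name): name is "scene" or "top" or "wrist"; returns a dict with "pixels" (420x560x3 uint8, red, green, blue), "fov_y" (degrees; the focal length in pixels is half the picture's height over the tangent of half this angle, whatever the lens; pixels are square), "cx", "cy" (the principal point, pixels), "k1" (the pictures are not rectified: a ray, as slopes to the right and down, at radius r is drawn at 1 + k1 r^2 times it, then the intrinsics apply), "position" and "rotation" of the camera in the world. Camera axes: x right, y down, z forward; pixel columns grow to the right and rows downward; lengths in m; the calibration is good to about 2 mm. A picture is of the moment at which its call begins. There is no depth.
- robot.finish_job(): hands the job in; it is judged then, once.
The state is a dict: "time": time; "joint_positions": joint angles; "joint_velocities": joint speeds; "effort": joint torques, N m; "tool_pos": TCP position; "orientation": TCP orientation; "force": force on the tool from outside, world axes, zero at the start; "wrist_torque": the same for the moment, N m; "grip_width": finger opening in m; "grip_force": force on a finger pad.
Only numpy, scipy, OpenCV 4.12 (cv2) and the standard library are available. Lean on these libraries where they do the work, as an engineer would, in place of code of your own. Each camera call takes 0.05 s, during which the arm holds its last target. There are 200 camera calls.

## Working session

There is one attempt and no reset: what is moved stays moved. The work goes in short steps, Python scripts to look and compute and a shell command to move; the robot and the scene stay as the last step left them, time stands still between calls to the robot, and variables do not carry over. Pictures are saved under pics/ and viewed, at most 10 in all, crops included, and the job is handed in when it is done.

```bash
mkdir -p pics; cat > h.py <<'E'
import numpy as np, cv2, json
from workcell import robot
def cap(n,f=None):
    c=robot.capture(n); c['pixels']=np.array(c['pixels'],np.uint8)
    if f: cv2.imwrite('pics/'+f,c['pixels'][:,:,::-1])
    return c
def K(c):
    f=c['pixels'].shape[0]/2/np.tan(np.radians(c['fov_y'])/2); return f
def ray(c,uv):
    f=K(c); d=np.array([(uv[0]-c['cx'])/f,(uv[1]-c['cy'])/f]); p=d.copy()
    for _ in range(20): p=d/(1+c['k1']*(p@p))
    return np.array(c['rotation'])@np.array([p[0],p[1],1.])
def plane(c,uv,z):
    r=ray(c,uv); o=np.array(c['position']); return o+r*(z-o[2])/r[2]
def proj(c,P):
    q=np.array(c['rotation']).T@(np.array(P)-np.array(c['position'])); p=q[:2]/q[2]
    p=p*(1+c['k1']*(p@p)); f=K(c); return p*f+[c['cx'],c['cy']]
def tri(c1,u1,c2,u2):
    a,b=ray(c1,u1),ray(c2,u2);a/=np.linalg.norm(a);b/=np.linalg.norm(b)
    o1,o2=np.array(c1['position']),np.array(c2['position'])
    s=np.linalg.lstsq(np.c_[a,-b],o2-o1,rcond=None)[0]
    p,q=o1+a*s[0],o2+b*s[1]; return (p+q)/2,np.linalg.norm(p-q)
def mv(P,R=None):
    "shift in tool units from current measured pose to world P"
    s=robot.observe(); T=np.array(s['orientation']); d=T.T@(np.array(P)-np.array(s['tool_pos']))/0.12
    w=None if R is None else cv2.Rodrigues(T.T@R)[0].ravel()/np.radians(30)
    return d.round(3), None if w is None else w.round(3)
E
python3 - <<'E'
from h import *
for n in ('scene','top'):
    c=cap(n,n+'0.png'); print(n,c['fov_y'],c['cx'],c['cy'],c['k1'],c['position'],np.array(c['rotation']).round(3).tolist())
print(robot.observe())
E
```

```text
scene 51.95855194302176 283.5210065819368 213.46621817425753 0.01557544723376617 [ 1.58559773 -0.25131303  1.05987284] [[0.205, 0.643, -0.738], [0.979, -0.127, 0.162], [0.011, -0.755, -0.655]]
top 48.52038978427636 274.72674387147043 213.1860318314314 -0.012058980204579612 [ 0.39979015 -0.01926044  1.62344374] [[0.017, -0.997, 0.079], [-1.0, -0.015, 0.022], [-0.021, -0.079, -0.997]]
{'time': 0.1, 'joint_positions': array([ 1.20622071,  0.62923693,  0.0384397 ,  1.51826706, -0.02701297,
        0.99630015, -0.01999347]), 'joint_velocities': array([ 5.91320791e-05, -1.94209481e-03, -8.05671699e-05, -3.87135925e-03,
       -1.13896743e-03, -6.39581290e-04,  6.80808288e-04]), 'effort': array([ 2.25057942e-03, -5.64537299e+01,  1.22991163e+00, -1.93975639e+01,
        1.12529975e-02,  5.39485918e-03, -2.98774125e-05]), 'tool_pos': array([ 0.19119916, -0.62065882,  0.23049208]), 'orientation': array([[ 9.55696547e-01,  2.94353291e-01, -5.00812090e-04],
       [ 2.94353717e-01, -9.55695177e-01,  1.61821797e-03],
       [-2.29591420e-06, -1.69394123e-03, -9.99998565e-01]]), 'force': array([-0.34682431, -0.57001098, -0.58629817]), 'wrist_torque': array([-0.01186592, -0.02959545, -0.05807188]), 'grip_force': 0.0, 'grip_width': 0.08545244374428744}
```

View pics/scene0.png

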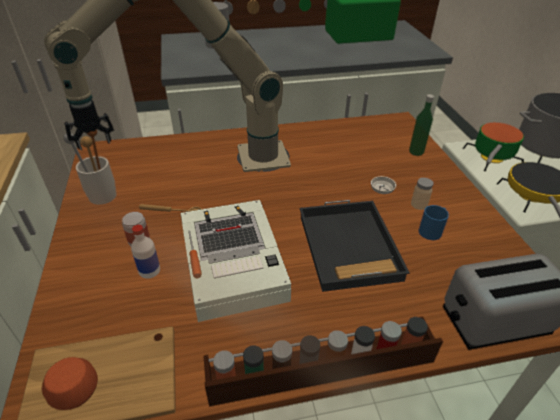

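View pics/top0.png

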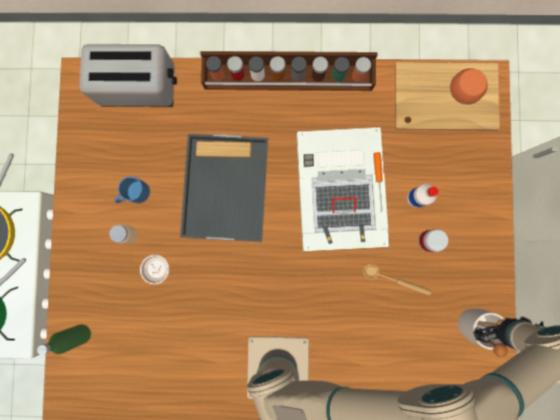

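The scene view shows the hood with its filter and the two buttons on the robot side, and the tin to its left with the brush at the far end. In the top view the hood corners are near (298,129), (381,128), (388,247) and (303,250). The tin spans about (188,135) to (263,242), and the red handle is near (343,203). The buttons are at (326,235) and (362,234).

```bash
cat > m1.py <<'E'
from h import *
c=cap('top'); im=c['pixels']; hsv=cv2.cvtColor(im,cv2.COLOR_RGB2HSV)
def quad(mask,roi,z,name):
    m=np.zeros(mask.shape,np.uint8); x0,y0,x1,y1=roi; m[y0:y1,x0:x1]=mask[y0:y1,x0:x1]
    m=cv2.morphologyEx(m,cv2.MORPH_CLOSE,np.ones((5,5)))
    k=max(cv2.findContours(m,cv2.RETR_EXTERNAL,cv2.CHAIN_APPROX_NONE)[0],key=cv2.contourArea)
    W=np.array([plane(c,p[0],z)[:2] for p in cv2.convexHull(k)])*1000
    r=cv2.minAreaRect(W.astype(np.float32)); print(name,r); return r
quad(((hsv[:,:,1]<50)&(hsv[:,:,2]>170)).astype(np.uint8),(285,115,400,258),.085,'hood')
quad(((hsv[:,:,2]<85)).astype(np.uint8),(172,125,278,250),.046,'tin')
t=im[120:260,165:400]; cv2.imwrite('pics/z.png',cv2.resize(t,None,fx=3.4,fy=3.4,interpolation=cv2.INTER_CUBIC)[:,:,::-1])
E
python3 m1.py
```

```text
hood ((608.1271362304688, -205.79420471191406), (398.2100524902344, 280.4618835449219), 3.844716787338257)
tin ((676.7700805664062, 268.8632507324219), (211.8778839111328, 429.3370056152344), 50.29896545410156)
```

View pics/z.png

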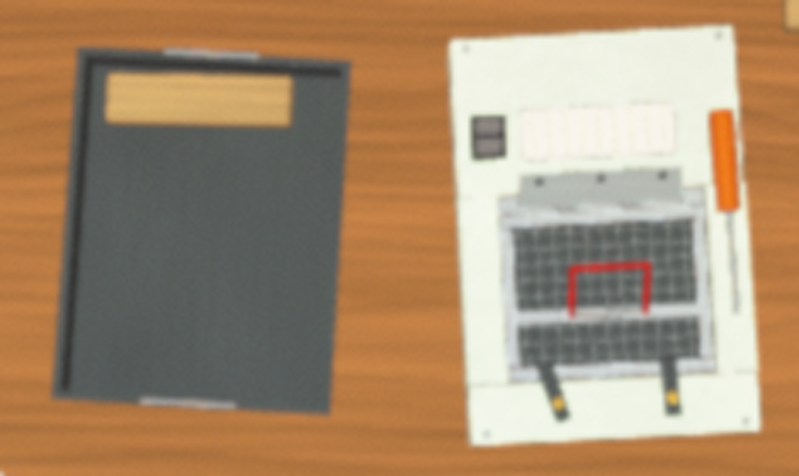

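The crop (3.4x, offset 165,120) shows the handle leaning away from the robot. The left button's nose is at (545,363), turned a little to +y, and the right one's is at (668,360). The tin rim corners are (80,50), (350,62), (330,412) and (53,396).

```bash
cat >> h.py <<'E'
HC=np.array([.608,-.206,0]); HY=np.radians(3.84)
def Rz(a): return cv2.Rodrigues(np.array([0,0,a]))[0]
def h2w(p): return HC+Rz(HY)@np.array(p)
def w2h(p): return Rz(HY).T@(np.array(p)-HC)
E
python3 - <<'E'
from h import *
c=cap('top'); z=lambda u,v:(u/3.4+165,v/3.4+120)
T=[plane(c,z(*p),.046)[:2]*1000 for p in [(80,50),(350,62),(330,412),(53,396)]]
print(cv2.minAreaRect(np.array(T,np.float32)))
a=(T[0]-T[3]+T[1]-T[2]); print('tin yaw deg',np.degrees(np.arctan2(a[1],a[0])))
for n,p,y in [('L',(544,362),55),('R',(668,360),-55)]:
    q=w2h(plane(c,z(*p),.095))*1000; print(n,q.round(1),np.arctan2(q[1]-y,q[0]+164), np.hypot(q[1]-y,q[0]+164))
for n,p in [('pivL',(558,405)),('pivR',(672,400)),('barL',(573,268)),('barR',(650,264)),('brush',(198,99))]:
    P=plane(c,z(*p),{'p':.09,'b':.117}[n[0]] if n!='brush' else .039); print(n,P.round(3),(w2h(P)*1000).round(1))
im=c['pixels'].astype(int)
for n,p in [('mug',(133,190,.09)),('can',(434,240,.105)),('spray',(425,195,.15)),('dish',(155,268,.03))]: print(n,plane(c,p[:2],p[2]).round(3))
# bar from red masks in both views
s=cap('scene')
def bar(c,roi):
    x0,y0,x1,y1=roi; hs=cv2.cvtColor(c['pixels'],cv2.COLOR_RGB2HSV)[y0:y1,x0:x1]
    m=((hs[:,:,0]<8)|(hs[:,:,0]>172))&(hs[:,:,1]>130)
    v,u=np.nonzero(m); return m,u+x0,v+y0
m,u,v=bar(c,(315,185,375,222)); print('top',[ (v0,u[v==v0].min(),u[v==v0].max()) for v0 in np.unique(v)])
m,u2,v2=bar(s,(195,210,270,250)); print('scene',[ (v0,u2[v2==v0].min(),u2[v2==v0].max()) for v0 in np.unique(v2)])
P=h2w([-.125,.02,.15]); print('go inside left',P,mv(P,Rz(HY)@np.diag([1.,-1,-1])))
E
```

```text
((611.7723999023438, 189.0198516845703), (277.713623046875, 354.355712890625), 87.65081787109375)
tin yaw deg -2.3920954818540263
L [-124.4   64.2   95. ] 0.22711112816683907 40.68025954379833
R [-128.6  -55.    95. ] 0.001390372292586637 35.43664303636009
pivL [ 0.439 -0.165  0.09 ] [-166.3   52.7   90. ]
pivR [ 0.445 -0.274  0.09 ] [-167.1  -57.1   90. ]
barL [ 0.569 -0.175  0.117] [-37.2  33.3 117. ]
barR [ 0.574 -0.249  0.117] [-37.2 -40.1 117. ]
brush [0.745 0.198 0.039] [163.6 394.2  39. ]
mug [0.592 0.49  0.09 ]
can [ 0.441 -0.502  0.105]
spray [ 0.581 -0.461  0.15 ]
dish [0.332 0.423 0.03 ]
top [(np.int64(197), np.int64(344), np.int64(355)), (np.int64(198), np.int64(333), np.int64(355)), (np.int64(199), np.int64(332), np.int64(355)), (np.int64(200), np.int64(332), np.int64(355)), (np.int64(201), np.int64(332), np.int64(355)), (np.int64(202), np.int64(332), np.int64(355)), (np.int64(203), np.int64(332), np.int64(355)), (np.int64(204), np.int64(332), np.int64(355)), (np.int64(205), np.int64(332), np.int64(355)), (np.int64(206), np.int64(332), np.int64(355)), (np.int64(207), np.int64(332), np.int64(355)), (np.int64(208), np.int64(332), np.int64(355)), (np.int64(209), np.int64(332), np.int64(355)), (np.int64(210), np.int64(333), np.int64(333))]
scene [(np.int64(225), np.int64(237), np.int64(237)), (np.int64(226), np.int64(236), np.int64(239)), (np.int64(227), np.int64(230), np.int64(239)), (np.int64(228), np.int64(225), np.int64(234)), (np.int64(229), np.int64(216), np.int64(229)), (np.int64(230), np.int64(216), np.int64(223)), (np.int64(231), np.int64(217), np.int64(217))]
go inside left [ 0.48194122 -0.19441621  0.15      ] (array([ 3.361, -2.683,  0.676]), array([-0.002,  0.   ,  0.443]))
```

```bash
python3 -m crank '[[1,-0.8,0,0,0,0,-1],[1,-0.8,0,0,0,0,-1],[1,-0.8,0,0,0,0,-1],[1,-0.8,0,0,0,0,-1]]' 40
python3 -m crank '[[1,-0.8,0,0,0,0,-1],[1,-0.8,0,0,0,0,-1],[1,-0.8,0,0,0,0,-1],[1,-0.8,0,0,0,0,-1]]'
python3 -m crank '[[1,-0.8,0,0,0,0.44,-1],[1,-0.8,0,0,0,0.44,-1],[1,-0.8,0,0,0,0.44,-1],[1,-0.8,0,0,0,0.44,-1],[1,-0.8,0,0,0,0.44,-1]]'
python3 - <<'E'
from h import *
print(mv(h2w([-.125,.02,.15]),Rz(HY)@np.diag([1.,-1,-1])))
c=cap('wrist','w1.png'); print(c['fov_y'],c['position'])
E
```

```text
time: 0.65
tool_pos: [0.2834, -0.4874, 0.2312]
orientation: [[0.953, 0.304, 0.003], [0.304, -0.953, 0.005], [0.004, -0.004, -1.0]]
force: [0.2, -0.9, -0.5]
grip_width: 0.0282
grip_force: 0.0
time: 1.05
tool_pos: [0.369, -0.3606, 0.2314]
orientation: [[0.952, 0.305, 0.002], [0.305, -0.952, 0.004], [0.003, -0.003, -1.0]]
force: [0.0, 0.4, -0.1]
grip_width: -0.0001
grip_force: 0.0
time: 1.55
tool_pos: [0.4516, -0.239, 0.2313]
orientation: [[0.997, 0.072, 0.0], [0.072, -0.997, -0.0], [0.0, 0.0, -1.0]]
force: [0.1, -0.3, 0.3]
grip_width: 0.0001
grip_force: 0.0
(array([ 0.279, -0.352,  0.677]), array([ 0.  , -0.  ,  0.01]))
65.17003938731412 [ 0.52587162 -0.23458584  0.37330519]
```

View pics/w1.png

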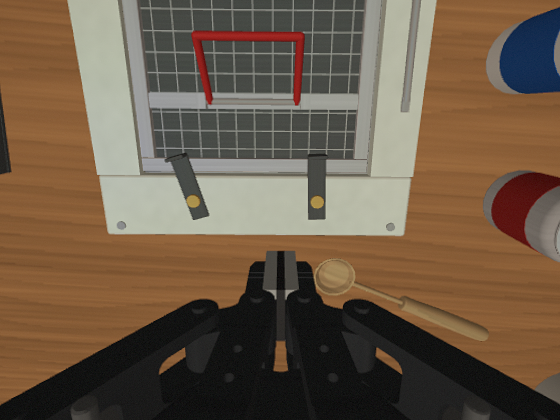

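The wrist view shows the pivots as gold discs at (193,201) and (317,202), and the ears at (177,157) and (317,156). The handle bar runs from (197,36) to (302,38), with its hinge near v=102.

```bash
python3 - <<'E'
from h import *
c=cap('wrist')
pl,pr=plane(c,(193,201),.090),plane(c,(317,202),.090)
d=pl-pr; print('pivdist',np.linalg.norm(d),'yaw',np.degrees(np.arctan2(-d[0],d[1])))
a=np.arctan2(-d[0],d[1]); mid=(pl+pr)/2
print('HC from pivots',mid-Rz(a)@[-.164,0,0], 'HC old',HC)
for p,q in(((177,157),pl),((317,156),pr)):
    e=plane(c,p,.102)-q; print('ear',e[:2],np.hypot(*e[:2]),np.arctan2(e[1],e[0])-a)
for p in ((197,36),(302,38)):
    for z in (.107,.117,.127): print(z,(w2h(plane(c,p,z))*1000).round(1))
print('hinge',[(w2h(plane(c,p,.086))*1000).round(1) for p in((210,102),(297,102))])
for p in ((107,234),(404,234)): print('edge',w2h(plane(c,p,.085))*1000)
E
```

```text
pivdist 0.11104960018770081 yaw 3.451304347235595
HC from pivots [ 0.60542022 -0.21014295  0.09      ] HC old [ 0.608 -0.206  0.   ]
ear [0.04050418 0.00966082] 0.04164036298844158 0.17390302117156903
ear [0.04264863 0.00567219] 0.04302417419823915 0.07198564023761189
0.107 [-37.1  35.3 107. ]
0.117 [-38.9  33.  117. ]
0.127 [-40.7  30.8 127. ]
0.107 [-38. -41. 107.]
0.117 [-39.8 -40.4 117. ]
0.127 [-41.6 -39.7 127. ]
hinge [array([-82.1,  33.1,  86. ]), array([-81.9, -39.2,  86. ])]
edge [-200.09957306  136.21064449   85.        ]
edge [-199.81295837 -141.52617444   85.        ]
```

```bash
sed -i 's/^HC=.*/HC=np.array([.606,-.2085,0]); HY=np.radians(3.7)/' h.py; python3 - <<'E'
from h import *
print(mv(h2w([-.124,.025,.15]),Rz(HY)@np.diag([1.,-1,-1])))
E
```

```text
(array([ 0.285, -0.4  ,  0.677]), array([0.002, 0.001, 0.004]))
```

```bash
python3 -m crank '[[0.285,-0.4,0.3,0,0,0,-1],[0.285,-0.4,0.68,0,0,0,-1],[0.285,-0.4,0.68,0,0,0,-1],[0.285,-0.4,0.68,0,0,0,-1]]' | head -2
python3 -m crank '[[0,0,0.3,0,0,0,-1],[0,0,0.465,0,0,0,-1],[0,0,0.465,0,0,0,-1],[0,0,0.465,0,0,0,-1]]'
python3 -m crank '[[0.02,-0.13,0,0,0,0,-1],[0.04,-0.23,0,0,0,0,-1],[0.03,-0.31,0,0,0,0,-1],[0.02,-0.375,0,0,0,0,-1],[-0.015,-0.45,0,0,0,0,-1],[-0.055,-0.505,0,0,0,0,-1],[-0.14,-0.575,0,0,0,0,-1],[-0.14,-0.575,0,0,0,0,-1]]'
python3 - <<'E'
from h import *
print(w2h(robot.observe()['tool_pos']))
cap('wrist','w2.png')
E
```

```text
time: 2.05
tool_pos: [0.4796, -0.1914, 0.1487]
time: 2.45
tool_pos: [0.4818, -0.192, 0.0956]
orientation: [[0.998, 0.066, 0.002], [0.066, -0.998, -0.002], [0.002, 0.002, -1.0]]
force: [0.6, 0.3, -1.1]
grip_width: -0.0
grip_force: 0.0
time: 3.25
tool_pos: [0.4574, -0.1287, 0.0951]
orientation: [[0.998, 0.063, -0.001], [0.063, -0.998, -0.008], [-0.002, 0.008, -1.0]]
force: [-6.5, -16.6, 6.1]
grip_width: 0.0001
grip_force: 9.2
[-0.14311816  0.08918619  0.09506568]
```

View pics/w2.png

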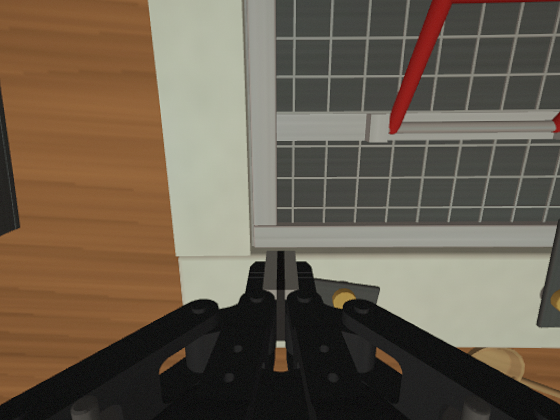

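The left button's gold pivot is at (343,301). Its tail points right and slightly toward the robot, so the button stands at roughly 1.4 rad, which is aside. Next I back off and do the right one in mirror image.

```bash
python3 -m crank '[[0.08,0.08,0,0,0,0,-1],[0.08,0.08,-0.15,0,0,0,-1],[0.08,0.08,-0.35,0,0,0,-1],[0.08,0.08,-0.35,0,0,0,-1]]' | head -4
python3 - <<'E'
from h import *
print(mv(h2w([-.124,-.020,.135]),Rz(HY)@np.diag([1.,-1,-1])))
c=cap('wrist'); p=plane(c,(0,0),.09)
im=c['pixels']; cv2.imwrite('pics/w3.png',im[:,:,::-1])
E
```

```text
time: 3.7
tool_pos: [0.4722, -0.131, 0.1386]
orientation: [[0.998, 0.069, 0.006], [0.069, -0.998, -0.001], [0.006, 0.001, -1.0]]
force: [0.7, -0.7, -0.6]
(array([0.034, 0.883, 0.031]), array([ 0.002, -0.011,  0.008]))
```

View pics/w3.png

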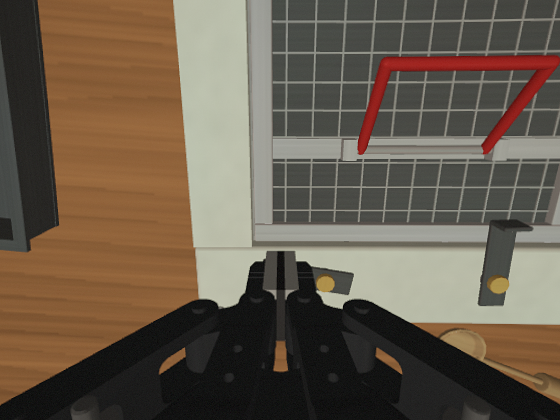

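The left button, with its pivot at (325,283), stands at about 1.4 rad. The right ear is at (508,225).

```bash
python3 -m crank '[[0.035,0.4,0.03,0,0,0,-1],[0.035,0.8,0.03,0,0,0,-1],[0.035,0.88,0.03,0,0,0,-1],[0.035,0.88,0.2,0,0,0,-1],[0.035,0.88,0.375,0,0,0,-1],[0.035,0.88,0.375,0,0,0,-1],[0.035,0.88,0.375,0,0,0,-1]]'
python3 -m crank '[[0.02,0.13,0,0,0,0,-1],[0.04,0.25,0,0,0,0,-1],[0.03,0.34,0,0,0,0,-1],[0.02,0.41,0,0,0,0,-1],[-0.015,0.48,0,0,0,0,-1],[-0.055,0.54,0,0,0,0,-1],[-0.15,0.59,0,0,0,0,-1],[-0.15,0.59,0,0,0,0,-1]]'
python3 -m crank '[[-0.02,0,0,0,0,0,-1],[0.08,-0.08,0,0,0,0,-1],[0.08,-0.08,-0.25,0,0,0,-1],[0.08,-0.08,-0.7,0,0,0,-1],[0.08,-0.08,-0.7,0,0,0,0.2]]'
python3 - <<'E'
from h import *
a=cap('wrist')['pixels']; t=cap('top')['pixels'][195:260,295:395]
t=cv2.resize(t,None,fx=4.2,fy=4.2,interpolation=cv2.INTER_CUBIC)
b=np.zeros((420,800,3),np.uint8); b[:315,:420]=cv2.resize(a,(420,315)); b[:273,380:800]=t[:273,:420]
cv2.imwrite('pics/w4.png',b[:,:,::-1])
s=robot.observe(); print(w2h(s['tool_pos']))
E
```

```text
time: 4.45
tool_pos: [0.4812, -0.2354, 0.0905]
orientation: [[0.998, 0.069, -0.001], [0.069, -0.998, 0.001], [-0.001, -0.001, -1.0]]
force: [1.2, 0.9, 1.0]
grip_width: 0.0
grip_force: 0.0
time: 5.25
tool_pos: [0.4624, -0.2983, 0.09]
orientation: [[0.998, 0.069, -0.014], [0.069, -0.997, 0.018], [-0.013, -0.018, -1.0]]
force: [-8.9, 22.6, 10.4]
grip_width: -0.0004
grip_force: 12.2
time: 5.75
tool_pos: [0.4814, -0.3022, 0.1813]
orientation: [[0.998, 0.067, 0.011], [0.067, -0.998, -0.008], [0.011, 0.009, -1.0]]
force: [1.1, -0.9, -0.2]
grip_width: 0.0137
grip_force: 0.0
[-0.13277504 -0.08342948  0.17743143]
```

View pics/w4.png

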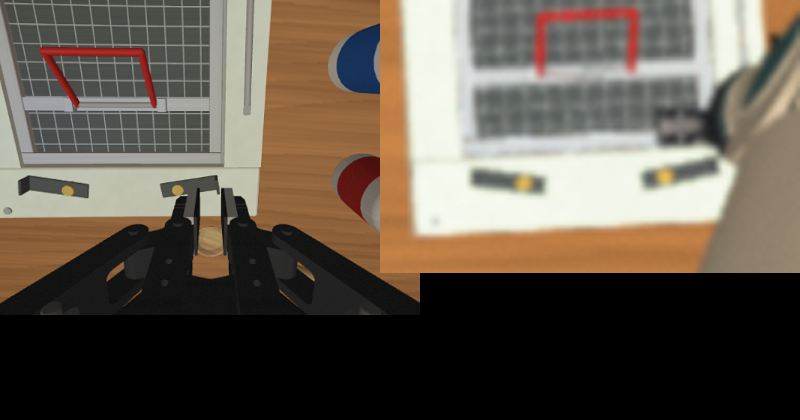

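Both buttons now lie aside. In the left panel the left one runs from nose (22,180) to tail (88,190) and the right one from nose (218,180) to tail (163,192), so each is at about ±1.4 rad. The handle has not moved.

```bash
python3 - <<'E'
from h import *
print(robot.observe()['joint_positions'].round(2))
P=h2w([-.040,-.002,.177])
R=Rz(HY)@np.array([[0,1,0],[1,0,0],[0,0,-1.]]); print(mv(P,R))
E
```

```text
[ 0.48  0.57  0.05  1.82 -0.04  0.74 -0.96]
(array([ 0.775, -0.677,  0.005]), array([ 1.400e-02, -1.000e-03, -2.996e+00]))
```

```bash
python3 -m crank '[[0.775,-0.68,0,0,0,-0.28,0.2],[0.775,-0.68,0,0,0,-0.56,0.2],[0.775,-0.68,0,0,0,-0.84,0.2],[0.775,-0.68,0,0,0,-1,0.2]]' | head -3
python3 -m crank '[[0,0,0,0,0,-0.28,0.2],[0,0,0,0,0,-0.56,0.2],[0,0,0,0,0,-0.84,0.2],[0,0,0,0,0,-1,0.2]]' | head -3
python3 -m crank '[[0,0,0,0,0,-0.28,0.2],[0,0,0,0,0,-0.56,0.2],[0,0,0,0,0,-0.84,0.2],[0,0,0,0,0,-1,0.2],[0,0,0,0,0,-1,0.2],[0,0,0,0,0,-1,0.2]]'
python3 - <<'E'
from h import *
P=h2w([-.040,-.002,.105])
R=Rz(HY)@np.array([[0,1,0],[1,0,0],[0,0,-1.]]); print(mv(P,R))
c=cap('wrist','w5.png')
E
```

```text
time: 6.25
tool_pos: [0.5677, -0.2055, 0.1736]
orientation: [[0.824, 0.567, 0.001], [0.567, -0.824, 0.003], [0.003, -0.002, -1.0]]
time: 6.65
tool_pos: [0.564, -0.2109, 0.1735]
orientation: [[0.436, 0.9, -0.002], [0.9, -0.436, 0.001], [-0.0, -0.002, -1.0]]
time: 7.25
tool_pos: [0.5641, -0.2106, 0.174]
orientation: [[-0.065, 0.998, -0.001], [0.998, 0.065, 0.001], [0.001, -0.001, -1.0]]
force: [0.0, 0.5, -0.9]
grip_width: 0.0512
grip_force: 0.0
(array([-0.022,  0.016,  0.575]), array([-0.002, -0.001,  0.001]))
```

View pics/w5.png

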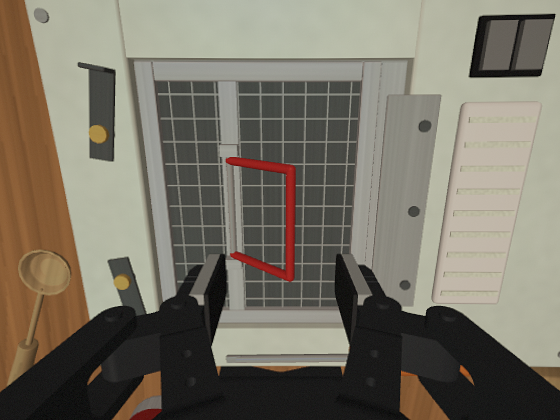

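The red bar runs vertically at u=290, from v=170 to v=278, and lies between the finger tips at u=222 and u=338. I check its position, then descend.

```bash
python3 - <<'E'
from h import *
c=cap('wrist')
for p in ((291,170),(290,277)):
  for z in (.115,.123,.13): print(z,(w2h(plane(c,p,z))*1000).round(1))
E
python3 -m crank '[[-0.02,0.015,0.3,0,0,0,0.2],[-0.02,0.015,0.575,0,0,0,0.2],[-0.02,0.015,0.575,0,0,0,0.2],[-0.02,0.015,0.575,0,0,0,0.2]]'
python3 -m crank '[[0,0,0,0,0,0,-1],[0,0,0,0,0,0,-1],[0,0,0,0,0,0,-1],[0,0,0,0,0,0,-1],[0,0,0,0,0,0,-1]]' 20
python3 -c "
from h import *
print(w2h(robot.observe()['tool_pos']))"
```

```text
0.115 [-35.1  36.4 115. ]
0.123 [-35.3  37.9 123. ]
0.13 [-35.6  39.2 130. ]
0.115 [-35.  -37.7 115. ]
0.123 [-35.2 -33.2 123. ]
0.13 [-35.5 -29.3 130. ]
time: 7.75
tool_pos: [0.5667, -0.212, 0.106]
orientation: [[-0.068, 0.998, -0.001], [0.998, 0.068, 0.0], [0.0, -0.001, -1.0]]
force: [-0.4, -0.0, 0.6]
grip_width: 0.051
grip_force: 0.0
time: 8.25
tool_pos: [0.5683, -0.2124, 0.1071]
orientation: [[-0.068, 0.998, 0.004], [0.998, 0.068, -0.001], [-0.001, 0.004, -1.0]]
force: [2.7, -0.7, 2.3]
grip_width: 0.0052
grip_force: 20.9
[-0.03789642 -0.00146983  0.10708216]
```

```bash
python3 -m crank '[[0,-0.05,-0.06,0,0,0,-1],[0,-0.12,-0.11,0,0,0,-1],[0,-0.244,-0.167,0,0,0,-1],[0,-0.38,-0.183,0,0,0,-1],[0,-0.515,-0.16,0,0,0,-1],[0,-0.6,-0.12,0,0,0,-1],[0,-0.6,-0.12,0,0,0,-1],[0,-0.6,-0.12,0,0,0,-1]]'
python3 - <<'E'
from h import *
print(w2h(robot.observe()['tool_pos']))
a=cap('wrist')['pixels']; t=cap('scene')['pixels'][190:290,170:300]
t=cv2.resize(t,None,fx=3.2,fy=3.2,interpolation=cv2.INTER_CUBIC)
b=np.zeros((420,800,3),np.uint8); b[:300,:400]=cv2.resize(a,(400,300)); b[:320,400:]=t[:,:400]
cv2.imwrite('pics/w6.png',b[:,:,::-1])
E
```

```text
time: 9.05
tool_pos: [0.4931, -0.2171, 0.1202]
orientation: [[-0.068, 0.998, -0.004], [0.998, 0.068, 0.0], [0.0, -0.004, -1.0]]
force: [-1.9, 0.6, 4.2]
grip_width: 0.0047
grip_force: 20.2
[-0.11322986 -0.00129672  0.12020701]
```

View pics/w6.png

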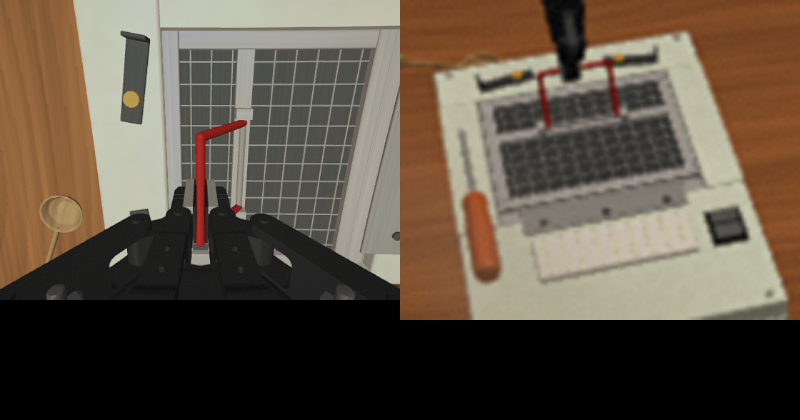

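The handle has swung over towards the robot to about 2.1 rad. The bar is in the fingers, at (200,150) in the left panel, and the filter is still seated. Next I grip harder, tilt and draw out.

```bash
python3 -m crank '[[0,0,0,0,0,0,-1],[0,0,0,0,0,0,-1],[0,0.02,-0.063,0.095,0,0,-1],[0,0.042,-0.127,0.19,0,0,-1],[0,0.042,-0.127,0.19,0,0,-1],[0,0.073,-0.185,0.286,0,0,-1],[0,0.073,-0.185,0.286,0,0,-1],[0,0.073,-0.185,0.286,0,0,-1]]' 120
python3 -c "
from h import *
print(w2h(robot.observe()['tool_pos']))"
```

```text
time: 9.95
tool_pos: [0.5032, -0.2164, 0.1417]
orientation: [[-0.069, 0.987, -0.148], [0.998, 0.068, -0.01], [0.0, -0.149, -0.989]]
force: [-0.0, 0.9, -3.1]
grip_width: 0.002
grip_force: 91.4
[-0.10313055 -0.00123657  0.14173596]
```

```bash
python3 -m crank '[[0,-0.09,-0.03,0,0,0,-1],[0,-0.19,-0.06,0,0,0,-1],[0,-0.19,-0.06,0,0,0,-1],[0,-0.19,-0.06,0,0,0,-1]]'
python3 - <<'E'
from h import *
s=cap('scene','s2.png'); print(w2h(robot.observe()['tool_pos']),robot.observe()['wrist_torque'])
E
```

```text
time: 10.35
tool_pos: [0.4814, -0.2185, 0.1535]
orientation: [[-0.067, 0.987, -0.148], [0.998, 0.067, -0.011], [-0.001, -0.149, -0.989]]
force: [-0.1, -0.3, -3.1]
grip_width: 0.0019
grip_force: 91.6
[-0.12443901 -0.00178464  0.15332451] [-0.03105969 -0.11368492 -0.05680156]
```

```bash
python3 -m crank '[[0,-0.05,-0.15,0,0,0,-1],[0,-0.09,-0.3,0,0,0,-1],[0,-0.13,-0.5,0,0,0,-1],[0,-0.16,-0.7,0,0,0,-1],[0,-0.2,-0.95,0,0,0,-1],[0,-0.2,-0.95,0,0,0,-1]]'
python3 - <<'E'
from h import *
a=cap('scene')['pixels'][130:330,150:450]; w=cap('wrist')['pixels']
b=np.zeros((400,800,3),np.uint8); b[:,:][:360,:540]=cv2.resize(a,(540,360),interpolation=cv2.INTER_CUBIC); b[:195,540:]=cv2.resize(w,(260,195))
cv2.imwrite('pics/w7.png',b[:,:,::-1])
print(robot.observe()['wrist_torque'],robot.observe()['joint_positions'].round(2))
E
```

```text
time: 11.0
tool_pos: [0.4782, -0.2189, 0.2727]
orientation: [[-0.068, 0.988, -0.141], [0.998, 0.067, -0.013], [-0.003, -0.142, -0.99]]
force: [1.1, -0.4, -3.2]
grip_width: 0.0016
grip_force: 92.2
[ 0.03179619 -0.07523958  0.01624949] [ 0.6   0.5  -0.4   1.7   0.26  1.14  0.17]
```

View pics/w7.png

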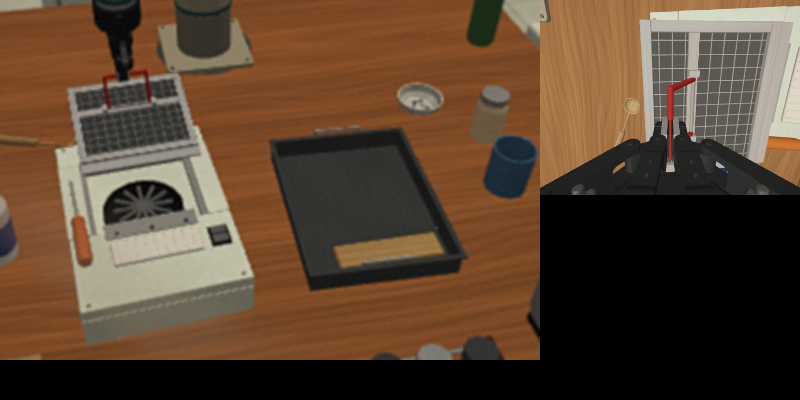

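The filter is out of the hood and hangs with its far (+x) side low. The tin is free, with the brush at its far end. I estimate the tilt from the corners seen in both views.

```bash
python3 - <<'E'
from h import *
s,w=cap('scene'),cap('wrist')
S=lambda u,v:(u/1.8+150,v/1.8+130); W=lambda u,v:((u-540)*2.154,v*2.154)
pts={}
for n,a,b in (('-x+y',S(178,74),W(641,20)),('+x+y',S(198,151),W(795,22)),('+x-y',S(80,163),W(763,162))):
    p,e=tri(s,a,w,b); pts[n]=p; print(n,p.round(3),round(e,4))
x=pts['+x+y']-pts['-x+y']; y=pts['+x+y']-pts['+x-y']
print(np.linalg.norm(x),np.linalg.norm(y),'tilt',np.arcsin(-x[2]/np.linalg.norm(x)),'roll',y[2]/np.linalg.norm(y))
print('center',((pts['-x+y']+pts['+x-y'])/2).round(3), robot.observe()['tool_pos'].round(3))
E
```

```text
-x+y [ 0.433 -0.118  0.24 ] 0.0022
+x+y [ 0.6   -0.108  0.196] 0.0012
+x-y [ 0.606 -0.3    0.204] 0.0121
0.17276600145443963 0.1923903420859019 tilt 0.25863972843724653 roll -0.04170566124081448
center [ 0.52  -0.209  0.222] [ 0.474 -0.218  0.268]
```

```bash
python3 -m crank '[[0,0,0,-0.1,0,0,-1],[0,0,0,-0.2,0,0,-1],[0,0,0,-0.3,0,0,-1],[0,0,0,-0.4,0,0,-1],[0,0,0,-0.5,0,0,-1],[0,0,0,-0.5,0,0,-1]]'
python3 - <<'E'
from h import *
R=Rz(np.radians(-2.4))@np.array([[0,1,0],[1,0,0],[0,0,-1.]])@cv2.Rodrigues(np.array([-.11,0,0]))[0]
print(mv([.522,.193,.262],R))
E
```

```text
time: 11.8
tool_pos: [0.4725, -0.2186, 0.2677]
orientation: [[-0.067, 0.992, 0.107], [0.998, 0.066, 0.009], [0.001, 0.107, -0.994]]
force: [0.6, 0.3, -4.0]
grip_width: 0.0019
grip_force: 92.5
(array([3.395, 0.632, 0.121]), array([-0.005, -0.025,  0.206]))
```

```bash
python3 -m crank '[[0.15,0.03,0,0,0,0,-1],[0.35,0.07,0,0,0,0,-1],[0.6,0.12,0,0,0,0,-1],[0.85,0.16,0,0,0,0,-1],[1,0.2,0,0,0,0,-1]]' | head -2
python3 -m crank '[[0.25,0.05,0,0,0,0.03,-1],[0.5,0.1,0,0,0,0.06,-1],[0.75,0.15,0,0,0,0.1,-1],[1,0.2,0,0,0,0.1,-1]]' | head -2
python3 -m crank '[[0.25,0.04,0,0,0,0.03,-1],[0.5,0.08,0,0,0,0.06,-1],[0.75,0.12,0,0,0,0.1,-1],[0.95,0.15,0,0,0,0.1,-1],[0.95,0.15,0,0,0,0.1,-1]]'
python3 - <<'E'
from h import *
R=Rz(np.radians(-2.4))@np.array([[0,1,0],[1,0,0],[0,0,-1.]])@cv2.Rodrigues(np.array([-.11,0,0]))[0]
print(mv([.522,.193,.044],R))
E
```

```text
time: 12.3
tool_pos: [0.4906, -0.094, 0.2712]
time: 12.7
tool_pos: [0.5063, 0.0257, 0.2738]
time: 13.2
tool_pos: [0.5223, 0.1441, 0.2768]
orientation: [[0.029, 0.994, 0.11], [0.999, -0.03, 0.011], [0.015, 0.11, -0.994]]
force: [0.1, 0.6, -3.0]
grip_width: 0.002
grip_force: 92.6
(array([ 0.379, -0.228,  1.932]), array([-0.   , -0.03 ,  0.022]))
```

```bash
python3 -m crank '[[0.2,-0.02,0.15,0,0,0,-1],[0.38,-0.05,0.4,0,0,0,-1],[0.38,-0.08,0.65,0,0,0,-1],[0.38,-0.11,0.95,0,0,0,-1],[0.38,-0.11,0.95,0,-0.03,0,-1],[0.38,-0.11,0.95,0,-0.03,0,-1]]'
python3 - <<'E'
from h import *
R=Rz(np.radians(-2.4))@np.array([[0,1,0],[1,0,0],[0,0,-1.]])@cv2.Rodrigues(np.array([-.11,0,0]))[0]
print(mv([.522,.193,.044],R))
c=cap('scene'); t=cap('top'); cv2.imwrite('pics/pl_t.png',t['pixels'][:,:,::-1])
# light grey rails of filter in top view
hs=cv2.cvtColor(t['pixels'],cv2.COLOR_RGB2HSV); m=((hs[:,:,1]<60)&(hs[:,:,2]>120)).astype(np.uint8)
m[:,:170]=0;m[:,285:]=0;m[:120]=0;m[250:]=0
n,l,st,_=cv2.connectedComponentsWithStats(cv2.morphologyEx(m,cv2.MORPH_CLOSE,np.ones((9,9))))
for i in range(1,n):
    if st[i,4]>80:
        k=np.argwhere(l==i)[:,::-1]; W=np.array([plane(t,p,.13)[:2] for p in k],np.float32)
        print(st[i],cv2.minAreaRect(W))
E
```

```text
time: 13.8
tool_pos: [0.5236, 0.1859, 0.1627]
orientation: [[0.037, 0.993, 0.109], [0.999, -0.036, -0.009], [-0.005, 0.109, -0.994]]
force: [1.0, 0.8, -2.7]
grip_width: 0.002
grip_force: 94.0
(array([ 0.064, -0.123,  0.981]), array([-0.001,  0.009,  0.011]))
[ 188  166   68   57 1326] ((0.5796027779579163, 0.18947334587574005), (0.2102716714143753, 0.17928016185760498), 87.10472869873047)
```

The numbers put the filter's centre at (0.580, 0.189), and the target is (0.582, 0.190). I lower it, slowly at the end.

```bash
python3 -m crank '[[0,-0.02,0.2,0,0,0,-1],[0,-0.05,0.45,0,0,0,-1],[0,-0.09,0.7,0,0,0,-1],[0,-0.11,0.85,0,0,0,-1],[0,-0.11,0.85,0,0,0,-1],[0,-0.11,0.9,0,0,0,-1],[0,-0.11,0.9,0,0,0,-1]]'
python3 -m crank '[[0,0,0.03,0,0,0,-1],[0,-0.005,0.06,0,0,0,-1],[0,-0.005,0.06,0,0,0,-1]]'
```

```text
time: 14.6
tool_pos: [0.5242, 0.1856, 0.0557]
orientation: [[0.038, 0.993, 0.114], [0.999, -0.037, -0.007], [-0.002, 0.114, -0.993]]
force: [-0.2, 0.6, -2.7]
grip_width: 0.0018
grip_force: 92.7
time: 14.9
tool_pos: [0.5241, 0.1855, 0.0509]
orientation: [[0.037, 0.993, 0.116], [0.999, -0.037, -0.008], [-0.003, 0.116, -0.993]]
force: [-7.7, -2.3, 27.6]
grip_width: 0.0019
grip_force: 94.5
```

```bash
python3 -m crank '[[0,0,-0.02,0,0,0,-1],[0,0,-0.02,0,0,0,-1],[0,0,-0.02,0,0,0,-1]]'
python3 - <<'E'
from h import *
print(robot.observe()['wrist_torque'])
t=cap('top'); hs=cv2.cvtColor(t['pixels'],cv2.COLOR_RGB2HSV); m=((hs[:,:,1]<60)&(hs[:,:,2]>120)).astype(np.uint8)
m[:,:170]=0;m[:,285:]=0;m[:120]=0;m[250:]=0
n,l,st,_=cv2.connectedComponentsWithStats(cv2.morphologyEx(m,cv2.MORPH_CLOSE,np.ones((9,9))))
for i in range(1,n):
    if st[i,4]>80:
        k=np.argwhere(l==i)[:,::-1]; W=np.array([plane(t,p,.014)[:2] for p in k],np.float32)
        print(st[i],cv2.minAreaRect(W))
E
```

```text
time: 15.2
tool_pos: [0.5237, 0.1855, 0.0512]
orientation: [[0.038, 0.993, 0.114], [0.999, -0.037, -0.007], [-0.003, 0.114, -0.993]]
force: [-2.6, -1.8, 14.2]
grip_width: 0.0021
grip_force: 93.7
[-0.19132982  0.57697904 -0.03413338]
[ 190  169   68   55 1558] ((0.5861420035362244, 0.1962769329547882), (0.22522465884685516, 0.18486417829990387), 87.5380630493164)
```

```bash
python3 -m crank '[[0,0,0,0,0,0,-1],[0,0,0,0,0,0,-1],[0,0,0,0,0,0,-1]]' 20
python3 -m crank '[[0,0,0,0,0,0,-0.8],[0,0,0,0,0,0,-0.6],[0,0,0,0,0,0,-0.4],[0,0,0,0,0,0,-0.3],[0,0,0,0,0,0,-0.3]]'
python3 -m crank '[[0,0,-0.2,0,0,0,-0.3],[0,0,-0.5,0,0,0,-0.3],[0,0,-1,0,0,0,-0.3],[0,0,-1,0,0,0,-0.3],[0,0,-1,0,0,0,-0.3]]'
python3 -m crank '[[0,-0.4,0,0,0,0,-0.3],[0,-0.8,-0.3,0,0,0,-0.3],[0,-1,-0.6,0,0,0,-0.3],[0,-1,-0.8,0,0,0,-0.3],[0,-1,-0.8,0,0,0,-0.3]]' | head -2
python3 - <<'E'
from h import *
for n,roi in (('top',(165,120,285,260)),('scene',(290,195,420,295))):
    c=cap(n); x0,y0,x1,y1=roi; hs=cv2.cvtColor(c['pixels'],cv2.COLOR_RGB2HSV)
    m=((hs[:,:,1]<60)&(hs[:,:,2]>110)).astype(np.uint8); k=np.zeros_like(m);k[y0:y1,x0:x1]=m[y0:y1,x0:x1]
    nn,l,st,_=cv2.connectedComponentsWithStats(cv2.morphologyEx(k,cv2.MORPH_CLOSE,np.ones((5,5))))
    for i in range(1,nn):
        if st[i,4]>80:
            W=np.array([plane(c,p,.014)[:2] for p in np.argwhere(l==i)[:,::-1]],np.float32); r=cv2.minAreaRect(W)
            print(n,st[i],np.round(r[0],3),np.round(r[1],3),round(r[2],1))
E
```

```text
time: 15.55
tool_pos: [0.5237, 0.1854, 0.0512]
orientation: [[0.038, 0.993, 0.114], [0.999, -0.037, -0.007], [-0.003, 0.114, -0.993]]
force: [-3.4, -0.4, 13.0]
grip_width: 0.0022
grip_force: 93.7
time: 16.05
tool_pos: [0.5226, 0.185, 0.0494]
orientation: [[0.037, 0.993, 0.111], [0.999, -0.037, -0.008], [-0.004, 0.111, -0.994]]
force: [1.1, 0.1, -0.4]
grip_width: 0.03
grip_force: 0.0
time: 16.55
tool_pos: [0.5105, 0.1865, 0.1707]
orientation: [[0.038, 0.993, 0.115], [0.999, -0.037, -0.006], [-0.002, 0.115, -0.993]]
force: [0.9, 0.0, -0.4]
grip_width: 0.0299
grip_force: 0.0
time: 17.05
tool_pos: [0.3796, 0.192, 0.2523]
top [ 196  169   62   55 2928] [0.585 0.186] [0.206 0.187] 87.9
scene [312 220  69  43 894] [0.584 0.188] [0.201 0.186] 87.2
```

The two views agree at the height expected for a filter flat on the tin floor: centre (0.585, 0.187), size 0.20 x 0.186 m. The gripper is clear, so I hand in.

```bash
python3 -c "
from workcell import robot
print(robot.finish_job())"
```

```text
the job is handed in; nothing more can be done
None
```

The job is handed in (no verdict came back): both buttons are turned aside to about 1.4 rad, and two camera views put the filter flat in the tin, handle side up and about 5 cm short of the brush; I did not re-measure the tin, the buttons or the other items at the end.

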